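Snap the cap onto the jam jar's spout and keep it pressed

ROBOT

A 6-joint arm with a two-finger parallel gripper is mounted at the origin on the work surface. World frame = base frame: x ahead of the robot, y to its left, z up, the work surface at z = 0. Lengths are in m, angles in rad, forces in N, time in s.
With the tool pointing down it reaches from about 0.275 to 0.725 m from the base axis. Payload 15.9 kg.
Tool frame: the origin (TCP) lies at the very end of the fingers, on their centre line; the grasp point (between the pads) lies 19 mm behind it (bot.grasp_offset is the distance from the TCP to the grasp point, in m); z points along the fingers, x is the direction in which the jaws open and shut, and the axes are right-handed (so a half turn about z gives the same grasp; the last joint's range is limited). The gripper opens to 85 mm and grips with 20 to 120 N. Pads are 22 mm wide; open, the fingers measure 114 mm over their backs; the gripper's body (76 mm by 85 mm) begins 54 mm behind the grasp point. The pads swing forward as they close: fully open they stand 13 mm farther back than shut.
Start: joints at [-1.313, 0.213, -0.034, 1.323, 0, 1.571], TCP at [0.127, -0.483, 0.231] pointing down, gripper open.
Joint ranges: [-2.98, 2.98], [-0.74, 1.72], [-1.14, 1.35], [-2.1, 2.04], [-1.57, 1.44], [-3.14, 3.14]. Speed limits (rad/s): [1.89, 1.89, 2.39, 2.57, 3.14, 3.14].

INTERFACE

Orientations are given as a unit quaternion [w, x, y, z].
In Python, from bench import bot gives the robot as it stands.
- The arm moves only by the tool jog_arm, never from a script. Its argument "commands" is a list of rows, each a list of 3 entries, a list of its own where there are three numbers: the shift along the world's x, y, z in mm, then the turn about the world's z in degrees, then the finger opening in mm, from 0 to 85.4. A call has 1 to 12 rows; each row shifts and turns the commanded pose from where the row before left it; what a row does not reach is not made up. A row lasts 1/12 s, in which the tool goes at most 41.7 mm and 7.16 degrees, less where a joint would pass 70% of its speed; a pose out of reach is approached as far as the arm can. A call is refused whole if a number of a shift passes 41.7 or a number of a turn 7.16, either way. A call with a gripper value outside its range is refused whole. The fingers move at their own pace and stop on an object; the grip force is fixed at half the most. Time passes only in rows, so rows that do not move let the fingers close. It gives the time, the measured TCP pose, the force and the opening at its end, in the units of the state.
- bot.sense(): the state, without advancing time (a new reading comes with each control period).
- bot.camera(name): name is "scene" or "top" or "wrist"; returns a dict with "color" (400x640x3 uint8, red, green, blue), "fx", "fy", "cx", "cy" (pixels), "extrinsics" (4x4, takes a point from world to camera coordinates). Camera axes: x right, y up, looking along -z (the intrinsics and any distortion apply to the point x, -y, -z); pixel columns grow to the right and rows downward; lengths in m; the calibration is good to about 2 mm. A picture is of the moment at which its call begins. There is no depth.
- bot.sign_off(): hands the job in, once; it reports no verdict.
The state is a dict: "t": time; "joints": joint angles; "joint_vel": joint speeds; "tau": joint torques, N m; "tool_pos": TCP position; "orientation": TCP orientation; "force": force on the tool from outside, world axes, zero at the start; "moment": the same for the moment, N m; "opening": opening from 0.0 (shut) to 1.0 (fully open).
Only numpy, scipy, OpenCV 4.12 (cv2) and the standard library are available. Lean on these libraries where they do the work, as an engineer would, in place of code of your own. Each camera call takes 0.05 s, during which the arm holds its last target. There are 200 camera calls.

TASK

The jam jar's spout has been left open. Pick up the loose metal snap cap, press it straight down over the spout until it clicks, and keep pressing after the click so that the soft seal under it stays well squeezed; finish while still holding the cap pressed down, without letting go. Leave the butter crock, the spoon rest and the toast rack where they are.

Things in the scene. Friction and masses are not known exactly. Their poses are not given: they have to be found in the camera images.
- cap: Loose metal snap cap, about 70 g, 56 mm high, at the start standing open end down on the worktop, left or right of the middle. Upper 28 mm: round solid grip, 32 mm diameter. Lower 28 mm: hollow skirt, 54 mm outer diameter, cavity 25 mm deep, its inner lip (3 mm above the mouth) leaving a 40 mm opening. Origin: centre of the mouth's underside; z up through the grip.
- cap_grip (a point): Centre of the cap's 32 mm grip, on its axis, 42 mm above the mouth's underside (14 mm above the skirt's shoulder, 14 mm below the top).
- spout_tip (a point): Centre of the top of the jar's upright steel spout stud, 112 mm above the worktop; z up. The stud is 33 mm in diameter, narrowing to 24 mm in its top 5 mm, and rises 27 mm from the jar's flat 68 mm steel lid. The cap goes over it, mouth down.
- bead_ring (a point): Centre of the ring of four sprung beads, 11.4 mm below the spout's tip, that stick out of the stud to 44 mm across. Passing the cap's lip over them takes about 8 to 15 N: it meets them with the cap's mouth about 9.5 mm below the tip, passes their middle at about 14 mm (the force drops and the cap snaps down: the click), and is clear of them at 19 mm, where the mouth meets the seal.
- jar_foot (a point): Centre of the jar's underside, on the worktop. Clear jam-filled glass jar, 76 mm diameter, top of its lid 85 mm up, in a round wooden foot (92 mm diameter, 14 mm high) fixed to the worktop; it cannot slide.
- seal (a joint): How far the soft flat seal ring (54 mm outer diameter) round the foot of the stud is squeezed down, in m: 0 free (its top 19 mm below spout_tip), 0.004 fully. It springs back: 2.5 N to start, 2.5 N more for each mm, hard stop at 4 mm. Left to itself after the click, the cap squeezes it by less than 1 mm; well squeezed is 2 mm or more.
- crock: Bystander: white ceramic butter crock with lid, 108 mm diameter, 88 mm high; origin at the centre of its underside.
- spoon_rest: Bystander: flat square grey silicone spoon rest, 100 mm, 14 mm high rim; origin at the centre of its underside.
- rack: Bystander: slatted wooden toast rack, 240 x 110 x 114 mm; origin at the centre of its underside.
There are look-alikes about, which are no part of the job. Several things look just like the cap: the one meant starts farthest to the robot's right.

How it is judged:
By the outcome, as a careful person would: the job done as asked, in the order asked, and still so for the second after the job is handed in, while the arm keeps its last pose, push and grip.
It also fails if it takes over 42 s, if anything falls off the work surface, if the arm or the gripper's body presses on something with over 40 N, if the wrist force passes 120 N, or if a joint passes its speed limit or range.

## Working session

There is one attempt and no reset: what is moved stays moved. The work goes in short steps, Python scripts to look and compute and a tool call to move; the robot and the scene stay as the last step left them, time stands still between calls to the robot, and variables do not carry over. Pictures are saved under pics/ and viewed, about 8 in all and at most 12, crops included, and the job is handed in when it is done.

Besides the shell and the picture viewer there is one more tool, called by a JSON object that holds its "api" and its "payload". jog_arm: Moves the arm, as the interface text tells. Its arguments: {"type":"object","properties":{"commands":{"type":"array","items":{"type":"array"}}},"required":["commands"]}

```bash
mkdir -p pics; ls
cat > h.py <<'E'
import numpy as np, cv2
from bench import bot
def shot(n,f=None):
    c=bot.camera(n)
    if f: cv2.imwrite('pics/'+f,c['color'][:,:,::-1]); np.savez('pics/'+f[:-4],**{k:c[k] for k in c if k!='name'})
    return c
def ray(c,u,v):
    E=np.array(c['extrinsics']);R,t=E[:3,:3],E[:3,3]
    d=np.array([(u-c['cx'])/c['fx'],-(v-c['cy'])/c['fy'],-1.])
    o=-R.T@t; d=R.T@d; return o,d/np.linalg.norm(d)
def plane(c,u,v,z):
    o,d=ray(c,u,v); return o+d*(z-o[2])/d[2]
def proj(c,p):
    E=np.array(c['extrinsics']);q=E[:3,:3]@np.array(p)+E[:3,3]
    return c['cx']+c['fx']*q[0]/-q[2], c['cy']-c['fy']*q[1]/-q[2]
def tri(rs):
    A=np.zeros((3,3));b=np.zeros(3)
    for o,d in rs:
        P=np.eye(3)-np.outer(d,d);A+=P;b+=P@o
    p=np.linalg.solve(A,b);return p,[np.linalg.norm((np.eye(3)-np.outer(d,d))@(p-o)) for o,d in rs]
E
python3 - <<'E'
from h import *
a=shot('scene','s0.png');b=shot('top','t0.png')
print([k for k in a]); 
for c in(a,b):
    E=np.array(c['extrinsics']);print(c['fx'],c['cx'],c['cy'],-E[:3,:3].T@E[:3,3])
s=bot.sense();print(s['t'],s['tool_pos'],s['orientation'],s['opening'],bot.grasp_offset)
E
```

```text
pics
['color', 'fx', 'fy', 'cx', 'cy', 'extrinsics']
432.0267361138136 321.65030373943927 196.24367306625274 [ 1.02440277 -0.33309175  0.95374753]
380.3947690590361 325.4296390752446 205.14561335218536 [0.39950422 0.08888565 0.93320531]
0.1 [ 0.12741302 -0.48317874  0.23085724] [-3.11875604e-04  7.92144966e-01 -6.10332772e-01 -4.03862849e-04] 0.9966357544651123 0.0187
```

View pics/s0.png

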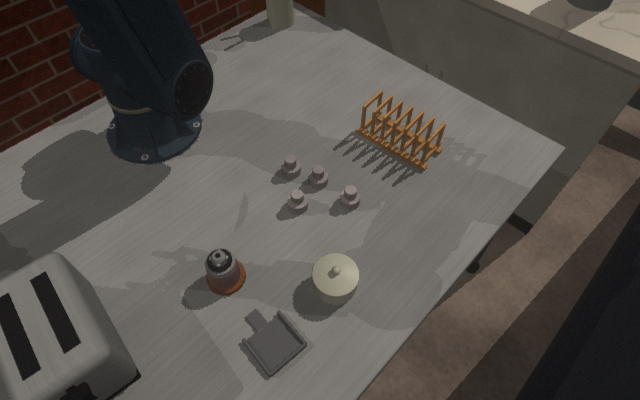

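View pics/t0.png

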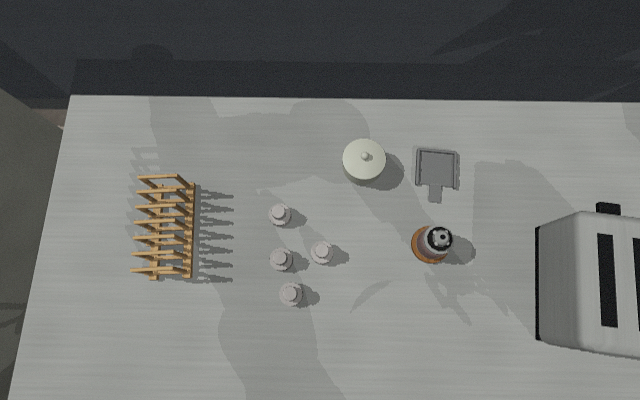

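The scene view shows four cap look-alikes at about (290,166), (318,177), (298,201) and (350,197), with the jar at (225,270). The top view shows the same caps at (280,214), (281,259), (321,252) and (291,293), with the jar's stud at (440,238). Next I locate them all by casting rays.

Run:
```python
from h import *
L=lambda f:dict(np.load('pics/'+f))
s,t=L('s0.npz'),L('t0.npz')
for n,p in dict(c1=(280,214),c2=(281,259),c3=(321,252),c4=(291,293),stud=(440,238),crock=(365,157),toast=(165,225)).items(): print(n,plane(t,*p,0.05).round(3), 'in scene',np.round(proj(s,plane(t,*p,0.05))))
# enlarged crops
a=cv2.resize(t['color'][190:310,250:460,::-1],None,fx=3.6,fy=3.6,interpolation=cv2.INTER_CUBIC);cv2.imwrite('pics/t0c.png',a);print(a.shape)
b=cv2.resize(s['color'][140:300,190:390,::-1],None,fx=3.7,fy=3.7,interpolation=cv2.INTER_CUBIC);cv2.imwrite('pics/s0c.png',b);print(b.shape)
```

```text
c1 [0.606 0.201 0.05 ] in scene [347. 190.]
c2 [0.499 0.194 0.05 ] in scene [315. 170.]
c3 [0.517 0.102 0.05 ] in scene [296. 193.]
c4 [0.423 0.168 0.05 ] in scene [289. 160.]
stud [ 0.554 -0.177  0.05 ] in scene [220. 273.]
crock [ 0.755 -0.003  0.05 ] in scene [336. 278.]
toast [0.575 0.472 0.05 ] in scene [401. 130.]
(432, 756, 3)
(592, 740, 3)
```

View pics/t0c.png

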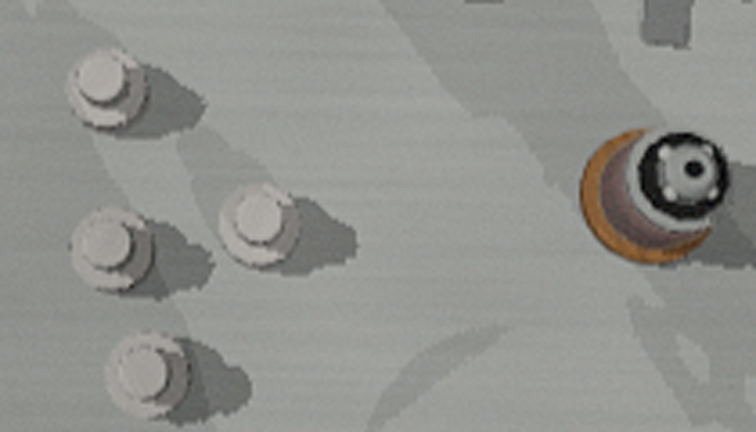

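View pics/s0c.png

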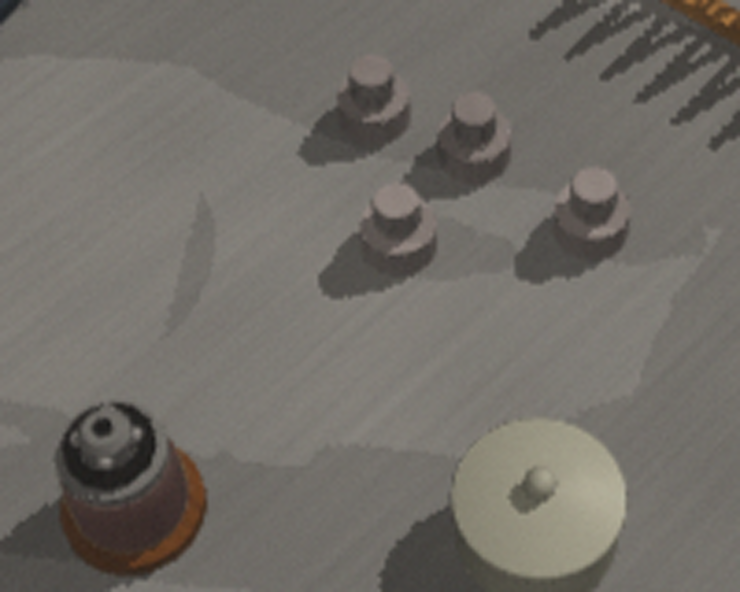

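The crops show four identical caps. In the top view they are c1 (280,214) at y=0.20, c2 (281,259) at y=0.19, c3 (322,250) at y=0.10 and c4 (291,293) at y=0.17. The robot's right is −y, so c3 is the cap meant. It is at (297,195) in the scene view, nearest the jar and 65 mm farther right than any other. I'll triangulate its top and the spout tip.

Run:
```python
from h import *
L=lambda f:dict(np.load('pics/'+f))
s,t=L('s0.npz'),L('t0.npz')
T=lambda u,v:((u+.5)/3.6-.5+250,(v+.5)/3.6-.5+190)
S=lambda u,v:((u+.5)/3.7-.5+190,(v+.5)/3.7-.5+140)
for n,a,b in(('captop',(259,215),(396,203)),('stud hole',(693,168),(103,427)),('c1',(101,77),(595,187)),('c2',(108,244),(474,111)),('c4',(145,373),(373,75))):
    p,e=tri([ray(t,*T(*a)),ray(s,*S(*b))]);print(n,p.round(4),np.round(e,4))
print(plane(t,*T(259,215),.056),plane(s,*S(396,203),.056),plane(t,*T(691,170),.112),plane(s,*S(103,427),.112))
```

```text
captop [0.5229 0.1001 0.0513] [0.0003 0.0003]
stud hole [ 0.5475 -0.1636  0.1108] [0.0001 0.0001]
c1 [0.6136 0.2071 0.0498] [0.0001 0.0001]
c2 [0.5034 0.1978 0.0497] [0.0006 0.0006]
c4 [0.4233 0.1715 0.0477] [0.0013 0.0013]
[0.52244417 0.10030012 0.056     ] [0.52538804 0.09761738 0.056     ] [ 0.54612573 -0.16186699  0.112     ] [ 0.54812176 -0.16392123  0.112     ]
```

The cap top comes out at (0.523, 0.100, 0.051) and the spout tip at (0.547, −0.163, 0.111). Both heights agree with the text to within about 5 mm, and both are in reach. I'll move above the cap and turn the jaws along x.

{"api": "jog_arm", "payload": {"commands": [[[10,15,0],3,85],[[20,29,0],6.5,85],[[20,29,0],6.5,85],[[20,29,0],6.5,85],[[20,29,0],6.5,85],[[20,29,0],6.5,85],[[20,29,0],6.5,85],[[20,29,0],6.5,85],[[20,29,0],6.5,85],[[20,29,0],6.5,85],[[20,29,0],6.5,85],[[20,29,0],7.1,85]]}}

```text
t: 1.1
tool_pos: [0.3579, -0.1478, 0.2313]
orientation: [0.0, 1.0, 0.002, 0.0]
force: [-0.2, -0.3, 0.5]
opening: 0.994
```

{"api": "jog_arm", "payload": {"commands": [[[20,29,0],5,85],[[20,29,0],2.1,85],[[20,29,0],0,85],[[20,29,0],0,85],[[20,29,0],0,85],[[20,29,0],0,85],[[20,29,0],0,85],[[15,30,0],0,85],[[0,0,0],0,85]]}}

```text
t: 1.85
tool_pos: [0.5141, 0.0878, 0.2302]
orientation: [-0.001, 0.998, 0.062, -0.0]
force: [-0.2, 0.2, 0.1]
opening: 0.996
```

Run:
```python
from h import *
w=shot('wrist','w1.png');s=bot.sense();print(s['t'],s['tool_pos'],s['orientation'].round(3) if hasattr(s['orientation'],'round') else s['orientation'],s['force'])
E=np.array(w['extrinsics']);print(-E[:3,:3].T@E[:3,3],proj(w,(.523,.1,.056)),w['fx'])
```

```text
1.9 [0.5130298  0.08578366 0.23034704] [-0.     0.998  0.062 -0.001] [-0.68450748 -0.54467643 -0.31660317]
[0.5056925  0.15653423 0.37183748] (np.float64(327.5935339316492), np.float64(167.815902085329)) 320.8576074913745
```

View pics/w1.png

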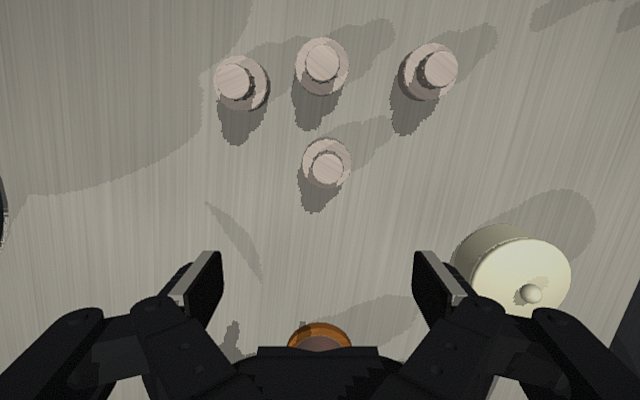

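The wrist view shows the cap top at about (328,168), against a predicted (327.6,167.8), so the three views agree. The jar foot is at (320,340) and the crock at (530,270). I'll centre over the cap and lower to 120 mm.

{"api": "jog_arm", "payload": {"commands": [[[5,7,-10],-3.6,70],[[5,7,-25],-3.5,70],[[0,0,-25],0,70],[[0,0,-25],0,70],[[0,0,-25],0,70],[[0,0,0],0,70]]}}

```text
t: 2.4
tool_pos: [0.5195, 0.0963, 0.1172]
orientation: [0.001, 1.0, -0.001, -0.003]
force: [-0.8, -0.5, -1.0]
opening: 0.821
```

Run:
```python
from h import *
w=shot('wrist','w2.png');s=bot.sense();print(s['t'],s['tool_pos'],s['orientation'],s['force'])
w1=dict(np.load('pics/w1.npz'))
P=[]
for c in(w1,w):
    u,v=map(int,proj(c,(.523,.1,.056)));print(u,v)
    g=cv2.GaussianBlur(cv2.cvtColor(c['color'],cv2.COLOR_RGB2GRAY),(3,3),0)
    h=26 if c is w1 else 70
    lab=cv2.cvtColor(c['color'],cv2.COLOR_RGB2LAB)
    print(lab[v,u],lab[v-3,u+3],lab[max(v-60,0),u+60])
im=w['color'][:,:,::-1];cv2.imwrite('pics/w2c.png',np.hstack([im[max(v-110,0):v+110,u-150:u+150],cv2.resize(w1['color'][128:200,290:362,::-1],(220,min(220,v+110)))]) if v>=110 else im)
```

```text
2.45 [0.52056542 0.09652429 0.11978529] [ 4.41728351e-04  9.99996620e-01 -1.49016102e-03 -2.08420907e-03] [-0.77316386 -0.20877943 -0.2058456 ]
327 167
[175 130 135] [179 130 135] [159 127 134]
322 209
[186 131 137] [182 130 136] [156 127 134]
```

View pics/w2c.png

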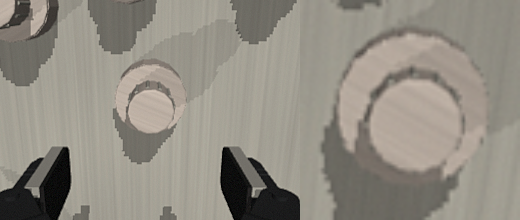

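The near crop shows the cap's grip top centred at about (323,210), standing between the finger tips. I'll combine this with the earlier views.

Run:
```python
from h import *
L=lambda f:dict(np.load('pics/'+f))
s,t,w1,w2=map(L,('s0.npz','t0.npz','w1.npz','w2.npz'))
r=[ray(w1,327.7,168.8),ray(w2,323,210)]
print(tri(r)); print(tri(r+[ray(t,321.6,249.4),ray(s,296.7,194.5)]))
print(plane(w2,323,210,.056),plane(w1,327.7,168.8,.056))
```

```text
(array([0.52332907, 0.09840961, 0.05240814]), [np.float64(0.00011283453024885886), np.float64(0.000112834530248793)])
(array([0.52326949, 0.09918236, 0.05305893]), [np.float64(0.0006892030897620189), np.float64(0.0005008677820038026), np.float64(0.0012225777444989378), np.float64(0.00048531489084479575)])
[0.52317994 0.0996204  0.056     ] [0.52323757 0.09902884 0.056     ]
```

{"api": "jog_arm", "payload": {"commands": [[[2.5,3,-10],0,60],[[0,0,-20],0,60],[[0,0,-20],0,60],[[0,0,-20],0,60],[[0,0,-12],0,60],[[0,0,-6],0,60],[[0,0,0],0,60],[[0,0,0],0,60]]}}

```text
t: 3.12
tool_pos: [0.5257, 0.1006, 0.0343]
orientation: [-0.0, 1.0, -0.001, 0.001]
force: [0.5, 0.0, 0.1]
opening: 0.709
```

{"api": "jog_arm", "payload": {"commands": [[[-2,-1,-2],0,60],[[0,0,-2],0,60],[[0,0,0],0,25],[[0,0,0],0,20],[[0,0,0],0,20],[[0,0,0],0,20],[[0,0,0],0,20],[[0,0,0],0,20]]}}

```text
t: 3.78
tool_pos: [0.5232, 0.0996, 0.0299]
orientation: [-0.0, 1.0, -0.001, 0.0]
force: [-1.5, -1.0, 6.5]
opening: 0.351
```

Run:
```python
from h import *
w=shot('wrist','w3.png');s=bot.sense();print(s['t'],s['tool_pos'],s['orientation'],s['force'],s['opening'])
```

```text
3.8333 [0.52319444 0.09956696 0.02984995] [-3.84656618e-05  9.99999314e-01 -1.13518568e-03  2.86585819e-04] [-2.15236912  0.18183191  7.28081826] 0.35290200197555616
```

View pics/w3.png

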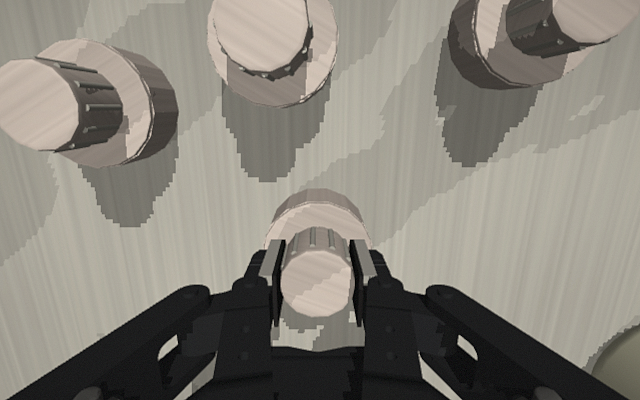

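The cap stands between the pads, grip top at (317,283), opening 30 mm, with the finger tips just on the shoulder (7 N). I'll lift it, then go past the jar so the wrist camera sees the spout clearly.

{"api": "jog_arm", "payload": {"commands": [[[0,0,5],0,20],[[0,0,15],0,20],[[0,0,30],0,20],[[0,0,30],0,20],[[0,0,30],0,20],[[0,0,30],0,20],[[0,-10,20],0,20],[[3,-25,10],0,20],[[4,-35,0],0,20],[[4,-35,0],0,20],[[4,-35,0],0,20],[[4,-35,0],0,20]]}}

```text
t: 4.83
tool_pos: [0.5419, -0.077, 0.1999]
orientation: [0.0, 1.0, -0.001, 0.0]
force: [1.0, -0.2, -0.4]
opening: 0.355
```

{"api": "jog_arm", "payload": {"commands": [[[4,-35,0],0,20],[[1,-35,0],0,20],[[0,-35,0],0,20],[[0,-35,0],0,20],[[0,-25,0],0,20],[[0,-10,0],0,20],[[0,0,0],0,20],[[0,0,0],0,20]]}}

```text
t: 5.5
tool_pos: [0.5469, -0.2503, 0.1994]
orientation: [-0.0, 1.0, -0.001, -0.0]
force: [-0.7, 0.1, -0.6]
opening: 0.357
```

Run:
```python
from h import *
w=shot('wrist','w4.png');t=shot('top','t4.png');s=bot.sense();print(s['t'],s['tool_pos'],s['orientation'],s['force'],s['opening'])
print(proj(w,(.547,-.163,.112)))
a=w['color'][:,:,::-1];cv2.imwrite('pics/m4.png',np.vstack([a[60:,100:540][:300],t['color'][130:350,230:670,::-1] if False else cv2.resize(t['color'][180:290,370:590,::-1],(440,220))]))
```

```text
5.6 [ 0.54709797 -0.24932636  0.19951366] [-1.21288899e-04  9.99999764e-01 -6.74514229e-04  4.71850468e-05] [ 0.31822994 -0.23403685 -0.67117749] 0.3530025057977413
(np.float64(316.6645587959583), np.float64(78.93718800967939))
```

View pics/m4.png

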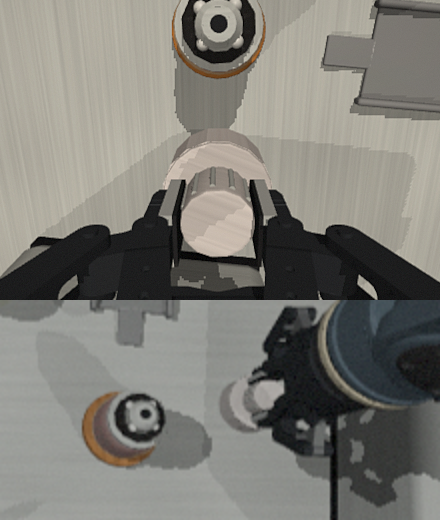

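The wrist view shows the spout hole at about (319,83). The held cap's grip top is at about (317,282), upright between the pads.

Run:
```python
from h import *
L=lambda f:dict(np.load('pics/'+f))
s,t,w=map(L,('s0.npz','t0.npz','w4.npz'))
# dark hole centroid near (319,83)
for c,u,v in((w,319,83),(t,442,236),(s,218,255)):
    g=cv2.cvtColor(c['color'],cv2.COLOR_RGB2GRAY);r=9 if c is w else 4
    p=g[v-r:v+r+1,u-r:u+r+1].astype(float);m=np.clip(np.percentile(p,60)-p,0,None)**(2)
    y,x=np.mgrid[v-r:v+r+1,u-r:u+r+1];print((x*m).sum()/m.sum(),(y*m).sum()/m.sum(), plane(c,(x*m).sum()/m.sum(),(y*m).sum()/m.sum(),.112))
R=[ray(w,319,83),ray(t,442.1,236.3),ray(s,217.5,255)]
print(tri(R)); print('grip top',plane(w,317,282,.2255),'tcp',[.5471,-.2493])
```

```text
317.61746752230397 84.01476496060938 [ 0.54762913 -0.16621317  0.112     ]
442.34903904558695 236.4357974987151 [ 0.54709271 -0.16359594  0.112     ]
217.16916037791907 254.87655832194426 [ 0.54731977 -0.16412696  0.112     ]
(array([ 0.547925  , -0.16421682,  0.11070796]), [np.float64(0.0014201788622543788), np.float64(0.0007645337556411084), np.float64(0.0007791920566577821)])
grip top [ 0.54699119 -0.24902831  0.2255    ] tcp [0.5471, -0.2493]
```

The three views put the spout at about (0.5475, −0.1648), with a 2.5 mm spread in y, and the cap sits on the tool axis. I'll move over the spout and lower to just above it.

{"api": "jog_arm", "payload": {"commands": [[[0.5,15,0],0,20],[[0,25,0],0,20],[[0,25,0],0,20],[[0,15,0],0,20],[[0,4.5,0],0,20],[[0,0,-15],0,20],[[0,0,-15],0,20],[[0,0,-10],0,20],[[0,0,-8],0,20],[[0,0,0],0,20],[[0,0,0],0,20]]}}

```text
t: 6.52
tool_pos: [0.5474, -0.166, 0.1514]
orientation: [-0.0, 1.0, -0.001, -0.0]
force: [0.7, 0.2, -0.4]
opening: 0.355
```

Run:
```python
from h import *
a=shot('scene','s5.png');t=shot('top','t5.png');s=bot.sense();print(s['t'],s['tool_pos'],s['force'],s['opening'])
cv2.imwrite('pics/m5.png',np.hstack([cv2.resize(a['color'][190:310,160:290,::-1],(520,480)),cv2.resize(t['color'][200:280,390:470,::-1],(280,480)) if 0 else cv2.resize(t['color'][190:310,400:470,::-1],(280,480))]))
```

```text
6.6167 [ 0.54782979 -0.16615922  0.15201437] [-0.31272584 -0.78597197 -0.1712214 ] 0.3538728338708738
```

View pics/m5.png

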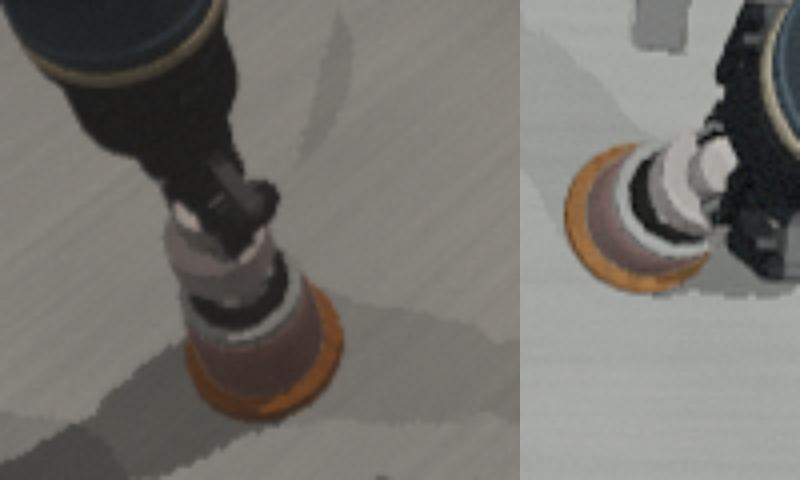

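The cap hangs over the stud and looks concentric with the black seal: scene crop (225,260) over (245,300), tilted by perspective. I'll lower it over the stud to just short of the beads, checking the side forces.

{"api": "jog_arm", "payload": {"commands": [[[0,1,-3],0,20],[[0,0,-4],0,20],[[0,0,-4],0,20],[[0,0,-4],0,20],[[0,0,0],0,20],[[0,0,0],0,20]]}}

```text
t: 7.12
tool_pos: [0.5472, -0.1649, 0.136]
orientation: [-0.0, 1.0, -0.001, -0.0]
force: [-0.1, 0.6, 0.5]
opening: 0.354
```

{"api": "jog_arm", "payload": {"commands": [[[0,0,-1],0,20],[[0,0,-1],0,20],[[0,0,-1],0,20],[[0,0,0],0,20]]}}

```text
t: 7.45
tool_pos: [0.5474, -0.165, 0.1332]
orientation: [-0.0, 1.0, -0.001, -0.0]
force: [1.3, 0.5, -1.1]
opening: 0.35
```

{"api": "jog_arm", "payload": {"commands": [[[0,0,-1],0,20],[[0,0,-1],0,20],[[0,0,0],0,20]]}}

```text
t: 7.7
tool_pos: [0.5479, -0.165, 0.1317]
orientation: [0.0, 1.0, -0.001, 0.001]
force: [-0.9, 1.0, 4.2]
opening: 0.354
```

The beads are met at the expected height, with no side force. I'll press on in small steps.

{"api": "jog_arm", "payload": {"commands": [[[0,0,-1],0,20],[[0,0,-1],0,20],[[0,0,0],0,20]]}}

```text
t: 7.95
tool_pos: [0.5481, -0.1651, 0.1301]
orientation: [0.0, 1.0, -0.001, 0.001]
force: [0.2, 0.8, 7.2]
opening: 0.349
```

{"api": "jog_arm", "payload": {"commands": [[[0,0,-1],0,20],[[0,0,-1],0,20],[[0,0,0],0,20]]}}

```text
t: 8.2
tool_pos: [0.5477, -0.165, 0.1275]
orientation: [0.0, 1.0, -0.001, 0.0]
force: [0.4, 1.0, -1.1]
opening: 0.352
```

{"api": "jog_arm", "payload": {"commands": [[[0,0,-1],0,20],[[0,0,-1],0,20],[[0,0,0],0,20]]}}

```text
t: 8.45
tool_pos: [0.5471, -0.1648, 0.1244]
orientation: [-0.0, 1.0, -0.001, -0.001]
force: [3.3, -0.0, -11.6]
opening: 0.354
```

{"api": "jog_arm", "payload": {"commands": [[[0,0,-1],0,20],[[0,0,-1],0,20],[[0,0,0],0,20]]}}

```text
t: 8.7
tool_pos: [0.5475, -0.1649, 0.1231]
orientation: [-0.0, 1.0, -0.001, -0.0]
force: [2.6, 1.8, -6.8]
opening: 0.353
```

The click is seen: the force rose to about 7 N, then dropped and now pulls down. I'll go on into the seal.

{"api": "jog_arm", "payload": {"commands": [[[0,0,-1],0,20],[[0,0,-1],0,20],[[0,0,0],0,20]]}}

```text
t: 8.95
tool_pos: [0.5475, -0.165, 0.1216]
orientation: [0.0, 1.0, -0.001, 0.0]
force: [-0.5, 1.3, 5.0]
opening: 0.355
```

{"api": "jog_arm", "payload": {"commands": [[[0,0,-1],0,20],[[0,0,-1],0,20],[[0,0,0],0,20]]}}

```text
t: 9.2
tool_pos: [0.5476, -0.165, 0.1198]
orientation: [0.0, 1.0, -0.001, 0.0]
force: [-3.0, 2.4, 9.4]
opening: 0.352
```

{"api": "jog_arm", "payload": {"commands": [[[0,0,-1],0,20],[[0,0,0],0,20],[[0,0,0],0,20]]}}

```text
t: 9.45
tool_pos: [0.5476, -0.165, 0.1191]
orientation: [0.0, 1.0, -0.001, 0.0]
force: [-4.0, 2.4, 10.9]
opening: 0.35
```

{"api": "jog_arm", "payload": {"commands": [[[0,0,-0.5],0,20],[[0,0,0],0,20],[[0,0,0],0,20],[[0,0,0],0,20],[[0,0,0],0,20],[[0,0,0],0,20],[[0,0,0],0,20],[[0,0,0],0,20],[[0,0,0],0,20],[[0,0,0],0,20],[[0,0,0],0,20],[[0,0,0],0,20]]}}

```text
t: 10.45
tool_pos: [0.5476, -0.165, 0.1189]
orientation: [0.0, 1.0, -0.001, 0.001]
force: [-4.4, 2.4, 12.7]
opening: 0.358
```

Run:
```python
from h import *
a=shot('scene','s6.png');t=shot('top','t6.png');w=shot('wrist');s=bot.sense();print(s['t'],s['tool_pos'],s['force'],s['opening'])
cv2.imwrite('pics/m6.png',np.vstack([np.hstack([cv2.resize(a['color'][190:310,160:290,::-1],(325,300)),cv2.resize(t['color'][190:310,380:500,::-1],(300,300))]),cv2.resize(w['color'][100:388,20:620,::-1],(625,300))]))
```

```text
10.6 [ 0.54762376 -0.16500639  0.11883384] [-3.27515419  3.20075768 13.999956  ] 0.35710056689798364
```

View pics/m6.png

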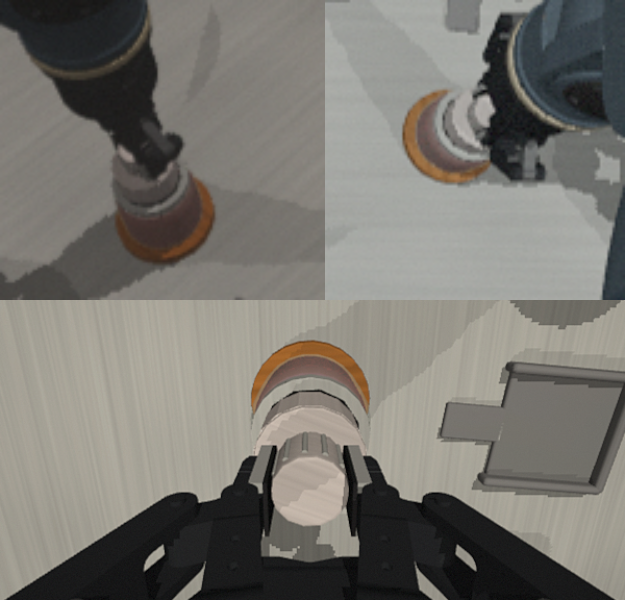

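The cap sits down over the stud, with its skirt on the lid and only a sliver of black seal showing. It's still gripped, and the force holds steady at about 13 N. I'm handing in.

```bash
python3 -c "
from bench import bot
print(bot.sign_off())"
```

```text
the job is handed in; nothing more can be done
None
```

The snap cap is clicked onto the jar's spout, and I handed the job in at 10.6 s with the arm still gripping it and pressing down.

- **Cap used:** I took the one farthest to the robot's right, at (0.523, 0.099). The next nearest look-alike was about 70 mm farther left.
- **Click:** the force rose to about 7 N as the cap met the beads. It then dropped to −11.6 N as the cap snapped down, at the expected height. The 7 N reading is slightly under the stated 8–15 N, probably because I only read the force between small steps.
- **Seal:** after the click I pressed about 4 mm further past where the seal begins. The push then held at 12.7–14 N for over 1 s. By height and by force, the seal is squeezed about 3.5–4 mm, where 2 mm was needed; I could not read the squeeze directly.
- **Disagreements:** the views differed by up to 2.5 mm on the spout's y position. A side force of about 4–5 N remained at the end, and the cap still went down straight.
- **Bystanders:** the arm never went near the crock, spoon rest or rack, and it touched no other cap. I did not measure their positions again at the end.

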